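Stand the fallen price sign up and push it back to the counter ledge

ROBOT

A 6-joint arm with a two-finger parallel gripper is mounted at the origin on the work surface. World frame = base frame: x ahead of the robot, y to its left, z up, the work surface at z = 0. Lengths are in mm, angles in degrees, forces in N, time in s.
With the tool pointing down it reaches from about 350 to 875 mm from the base axis. Payload 4.2 kg.
Tool frame: the origin (TCP) lies between the finger pads; the fingertips stand 14 mm ahead of it and the grasp point (between the pads) lies 5 mm behind it; z points along the fingers, y is the line along which they close (so a half turn about z gives the same grasp; the last joint's range is limited). The gripper opens to 85 mm and grips with 20 to 120 N. Pads are 22 mm wide; open, the fingers measure 114 mm over their backs; the gripper's body (76 mm by 85 mm) begins 54 mm behind the grasp point. The pads swing forward as they close: fully open they stand 13 mm farther back than shut.
Start: joints at [83.858, 22.042, 0.453, 0, -68.411, -14.817], TCP at [223.527, 583.639, 245.312] pointing down, gripper open.
Joint ranges: [-179.83, 179.83], [-69.29, 118.12], [-61.27, 80.66], [-181.25, 117.63], [-171.15, -9.14], [-177.46, 177.46]. Speed limits (degrees/s): [159.86, 159.86, 180, 180, 180, 180].

INTERFACE

Orientations are given as a 3x3 rotation matrix whose columns are the frame's x, y, z axes.
In Python, from station import robot, camera, workorder gives the robot as it stands. The module is installed in compiled form; this text tells all that it offers.
- The arm moves only by the shell command python3 -m pendant 'ROWS' [OPENING]. ROWS is JSON, a list of rows, each an object of numbers: "tx", "ty", "tz": the shift along the tool's x, y, z in mm; "twist": the turn about the tool's z in degrees. In form: [{"tx": .., "ty": .., "tz": .., "twist": ..}, ...]. A call has 1 to 8 rows; each row is the pose to reach, as a shift and turn from the pose commanded when the call began, along the tool's axes at that moment; what a row does not reach only later rows make up. A row lasts 1/10 s, in which the tool goes at most 50 mm and 8.59 degrees, less where a joint would pass 70% of its speed; a pose out of reach is approached as far as the arm can. A call with a gripper value outside its range is refused whole. OPENING is the opening, from 0 (shut) to 1 (fully open), set as the call begins (- or left out, the last holds). The fingers move at their own pace and stop on an object; the grip force is fixed at half the most. Time passes only in rows, so rows that repeat a pose let the fingers close. It gives the time, the measured TCP pose, the force, the opening and the grip force at its end, in the units of the state.
- robot.sense(): the state, without advancing time (a new reading comes with each control period).
- camera(name): name is "scene" or "side" or "wrist"; returns a dict with "frame" (384x512x3 uint8, red, green, blue), "fx", "fy", "cx", "cy" (pixels), "k1" (the pictures are not rectified: a ray, as slopes to the right and down, at radius r is drawn at 1 + k1 r^2 times it, then the intrinsics apply), "R" (3x3) and "t" (3): a world point X has camera coordinates R X + t; the wrist camera has in their place "tool_from_camera" (4x4, takes a point from camera to tool coordinates, whose origin is the TCP and whose axes are the flange's). Camera axes: x right, y down, z forward; pixel columns grow to the right and rows downward; lengths in mm; the calibration is good to about 2 mm. A picture is of the moment at which its call begins: read the wrist's pose just before it. There is no depth.
- workorder.finish_job(): hands the job in; it is judged then, once.
The state is a dict: "t": time; "q": joint angles; "dq": joint speeds; "tau": joint torques, N m; "tcp_pos": TCP position; "eef_rot": TCP orientation; "wrist_force": force on the tool from outside, world axes, zero at the start; "wrist_torque": the same for the moment, N m; "width": finger opening in mm; "finger_force": force on a finger pad.
Only numpy, scipy, OpenCV 4.12 (cv2) and the standard library are available. Lean on these libraries where they do the work, as an engineer would, in place of code of your own. Each camera call takes 0.05 s, during which the arm holds its last target. There are 200 camera calls.

TASK

The little price sign on the stall counter has toppled over towards the customers, away from you, and lies on its face. Without picking it up, push its foot over so that the sign stands upright on its foot again, then push the standing sign along the counter until its face is flush and square against the metal ledge, and leave it standing there on its own. Do not disturb the jar, the bottle and the cup.

Things in the scene. Friction and masses are not known exactly. Their poses are not given: they have to be found in the camera images.
- sign: Loose L-shaped price sign, 0.25-0.47 kg: heavy pale wooden foot (70 deep, 100 wide, 16 mm thick) and white plastic board (110 high, 100 wide, 4 mm thick). Origin: middle of the heel edge, the outer corner of the L. x: heel to top of board; z: heel to toe of foot; y: width. Starts face down: x level, towards the ledge to 0.4 rad; board flat, foot upright at its near end, 70 mm high.
- sign_toe (a point): Middle of the foot's toe edge, on its underside, 70 mm from the heel along the sign's z (foot spans sign x 0 to 16 mm). Lying: top of the upright foot. Centre of mass: sign x 16, z 30 mm. Pushing the foot's upper part from the board's side towards the robot turns the sign about its heel; past some 30 degrees it falls onto its foot by itself.
- sign_top (a point): Middle of the board's top edge on its outer face, 110 mm from the heel along the sign's x. Both faces of the board bear a yellow disc. Upright: x up, toe towards the robot, and the outer face with the heel looks to the ledge.
- ledge: Fixed straight aluminium bar on the far side of the counter: 620 long (y), 30 deep (x), 30 mm high. Origin: middle of its robot-side face, at counter height. x: level, square to that face, away from the robot. The sign's outer face ends against the plane x = 0, anywhere along the bar. Turned up to 0.15 rad.
- jar: Bystander: loose amber glass jar, 64 mm across, 85 mm high; origin at the middle of its underside.
- sauce: Bystander: loose pale sauce bottle with a red cap, 56 mm across, 170 mm high; origin at the middle of its underside.
- cup: Bystander: loose white cup, 72 mm across at the rim, 90 mm high; origin at the middle of its underside.

How it is judged (in metres and radians):
On the way, in this order (a step that is already met when the one before it is completed fails the run):
1. the sign stands upright on its foot (angle between sign's own x axis and vertical below 0.06 rad and height (world z) of sign below 0.006 m), for 0.2 s.
2. the upright sign's heel is against the ledge (angle between sign's own x axis and vertical below 0.06 rad and x of sign in the frame of ledge above -0.005 m), for 0.2 s.
At the end, for the whole second after the job is handed in: The sign stands still and upright on its foot (board within 0.06 rad of vertical), the middle of its heel edge within 5 mm of the ledge's robot-side face and within the bar's length, and its board parallel to the ledge within 0.08 rad (all of step 2 and height (world z) of sign below 0.006 m and x of sign in the frame of ledge below 0.005 m and y of sign in the frame of ledge between -0.31 and 0.31 m and angle between the z axis of sign and the x axis of ledge, either way round below 0.08 rad and linear speed of sign below 0.01 m/s); the robot touches nothing.
It fails at once if the sign is lifted, carried or thrown over (its heel rises more than 25 mm off the counter) (height (world z) of sign above 0.025 m).
It fails at once if the jar, the bottle or the cup is moved more than 20 mm or tipped (distance of any of jar, sauce, cup from where it was at the start of the episode above 0.02 m or angle between any of jar, sauce, cup's own z axis and vertical above 0.3 rad).
It also fails if it takes over 58 s, if anything falls off the work surface, if the arm or the gripper's body presses on something with over 40 N, if the wrist force passes 120 N, or if a joint passes its speed limit or range.

## Working session

There is one attempt and no reset: what is moved stays moved. The work goes in short steps, Python scripts to look and compute and a shell command to move; the robot and the scene stay as the last step left them, time stands still between calls to the robot, and variables do not carry over. Pictures are saved under pics/ and viewed, at most 10 in all, crops included, and the job is handed in when it is done.

```bash
mkdir -p pics; cat > h.py <<'E'
import numpy as np,cv2,json,pickle
from station import robot,camera,workorder
def snap(n,f):
    s=robot.sense(); c=camera(n); c['s']={k:s[k] for k in('tcp_pos','eef_rot','t')}
    pickle.dump(c,open(f'pics/{f}.pkl','wb')); cv2.imwrite(f'pics/{f}.png',c['frame'][...,::-1]); return c
def cam(c):
    if 'R' in c: R=np.array(c['R']);t=np.array(c['t']).ravel()
    else:
        T=np.array(c['tool_from_camera']);Rt=np.array(c['s']['eef_rot']);p=np.array(c['s']['tcp_pos'])
        Rw=Rt@T[:3,:3];pw=Rt@T[:3,3]+p; R=Rw.T;t=-R@pw
    return R,t
def px(f,uv,z):
    c=pickle.load(open(f'pics/{f}.pkl','rb'));R,t=cam(c)
    K=np.array([[c['fx'],0,c['cx']],[0,c['fy'],c['cy']],[0,0,1]])
    q=cv2.undistortPoints(np.array([uv],float).reshape(-1,1,2),K,np.array([c['k1'],0,0,0,0.]))[:,0]
    d=np.c_[q,np.ones(len(q))]@R; o=-R.T@t
    z=np.broadcast_to(z,len(q)); return o+d*((z-o[2])/d[:,2])[:,None]
def proj(f,X):
    c=pickle.load(open(f'pics/{f}.pkl','rb'));R,t=cam(c)
    K=np.array([[c['fx'],0,c['cx']],[0,c['fy'],c['cy']],[0,0,1]])
    return cv2.projectPoints(np.array(X,float),cv2.Rodrigues(R)[0],t,K,np.array([c['k1'],0,0,0,0.]))[0][:,0]
E
python3 - <<'E'
from h import *
a=snap('scene','a');b=snap('side','b');s=robot.sense()
print(s['tcp_pos'],s['eef_rot'],s['t'],s['width'])
for c in(a,b):
    R,t=cam(c);print(-R.T@t,R[2])
cv2.imwrite('pics/ab.png',cv2.resize(np.vstack([a['frame'],b['frame']])[...,::-1],None,fx=.78,fy=.78))
E
```

```text
[223.36258229 583.19424078 244.34565144] [[ 9.33761311e-01 -3.57895804e-01 -6.38819552e-04]
 [-3.57896369e-01 -9.33759498e-01 -1.84097407e-03]
 [ 6.23730705e-05  1.94766156e-03 -9.99998101e-01]] 0.1 85.67055427333167
[1089.62815186 -778.98016821  677.71189753] [-0.42133001  0.73730034 -0.5280807 ]
[ 272.64344844 -687.44508427  577.69365076] [ 0.37528255  0.74879827 -0.54631874]
```

View pics/a.png

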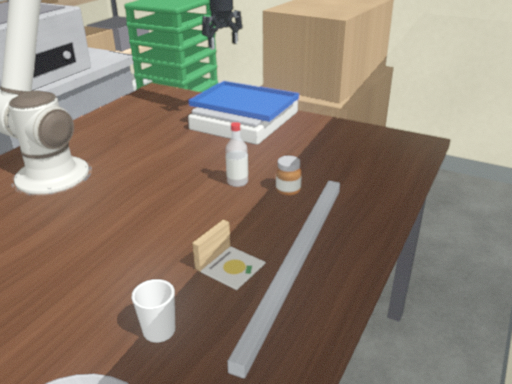

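View pics/b.png

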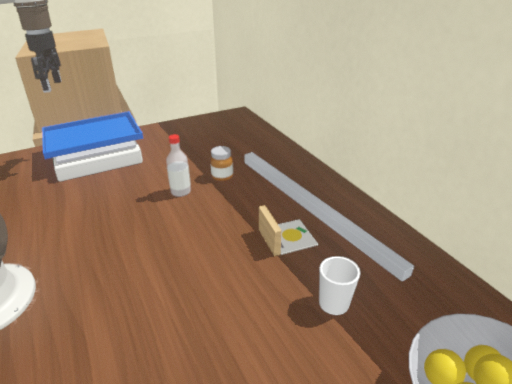

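Scene view: the sign's foot spans (195–230, 222–268), with its board reaching (265,262). The ledge runs from (340,183) to (240,368), with the sauce base at (237,185), jar base at (289,191) and cup base at (160,338). The side view agrees. I'll enlarge the sign to get its corners.

```bash
python3 - <<'E'
from h import *
a=cv2.imread('pics/a.png')[215:295,185:275];b=cv2.imread('pics/b.png')[195:265,245:325]
f=lambda i:cv2.resize(i,(i.shape[1]*8,i.shape[0]*8),interpolation=cv2.INTER_CUBIC)[:560,:]
A=cv2.resize(a,(400,356),interpolation=cv2.INTER_CUBIC);B=cv2.resize(b,(400,350),interpolation=cv2.INTER_CUBIC)
cv2.imwrite('pics/crop.png',np.hstack([A[:350],B]))
print('ledge a',px('a',[(329,181),(233,362),(341,184),(244,368)],[30]*4).round())
print('ledge b',px('b',[(244,157),(404,272)],[0,0]).round())
print('cup,sauce,jar',px('a',[(160,332),(237,179),(289,186)],0).round(),px('b',[(336,305),(180,188),(222,173)],0).round())
E
```

```text
ledge a [[ 724.  273.   30.]
 [ 798. -336.   30.]
 [ 757.  273.   30.]
 [ 819. -337.   30.]]
ledge b [[ 739.  312.    0.]
 [ 815. -321.    0.]]
cup,sauce,jar [[ 634. -320.    0.]
 [ 480.  218.    0.]
 [ 622.  249.    0.]] [[ 631. -324.    0.]
 [ 493.  225.    0.]
 [ 634.  248.    0.]]
```

View pics/crop.png

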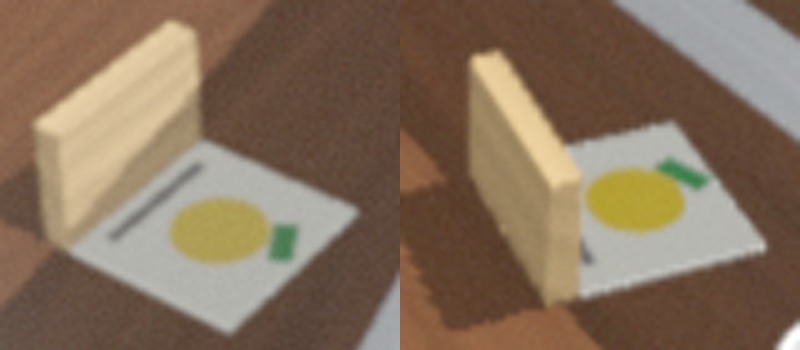

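```bash
cat >> h.py <<'E'
from scipy.optimize import least_squares
E
python3 - <<'E'
from h import *
P=np.array([(110,50,4),(110,-50,4),(0,-50,70),(0,50,70),(16,-50,70),(16,50,70),(0,-50,0)],float)
ua=np.array([(265.6,262.2),(237.2,289.6),(193.3,243.1),(223.7,219.9),(197.8,244.7),(228.9,222.9),(194.5,269)])
ub=np.array([(299.4,219.4),(318,244.2),(275.4,232),(259,207),(281,230),(265,205.4),(274.6,255.6)])
def W(p):
    c,s=np.cos(p[2]),np.sin(p[2]); return P@np.array([[c,-s,0],[s,c,0],[0,0,1]]).T+[p[0],p[1],0]
for k in('a','b','ab'):
    f=lambda p:np.r_[(proj('a',W(p))-ua).ravel() if 'a' in k else [],(proj('b',W(p))-ub).ravel() if 'b' in k else []]
    r=least_squares(f,[600,-100,0],x_scale=[10,10,.1]);print(k,r.x.round(3),abs(r.fun).max().round(2))
print(W(r.x).round())
E
```

```text
a [ 5.98994e+02 -9.83270e+01 -1.29000e-01] 1.06
b [ 5.99069e+02 -9.85170e+01 -1.26000e-01] 0.83
ab [ 5.99051e+02 -9.84400e+01 -1.28000e-01] 1.1
[[ 715.  -63.    4.]
 [ 702. -162.    4.]
 [ 593. -148.   70.]
 [ 605.  -49.   70.]
 [ 609. -150.   70.]
 [ 621.  -51.   70.]
 [ 593. -148.    0.]]
```

Both views agree on the sign: heel at (599,-98), yaw -0.128, residual about 1 px. The ledge yaw is about +0.12. I'll fly to a hover over the board, just beyond the foot.

```bash
python3 -m pendant '[{"tx":40,"ty":30},{"tx":80,"ty":61},{"tx":120,"ty":91},{"tx":160,"ty":122},{"tx":200,"ty":152},{"tx":240,"ty":183},{"tx":280,"ty":213},{"tx":320,"ty":244}]' 0.6
python3 -m pendant '[{"tx":40,"ty":30},{"tx":80,"ty":61},{"tx":120,"ty":91},{"tx":160,"ty":122},{"tx":200,"ty":152},{"tx":240,"ty":183},{"tx":280,"ty":213},{"tx":323,"ty":246}]'
python3 -m pendant '[{"twist":-7},{"twist":-13.7},{"twist":-13.7,"tz":40},{"twist":-13.7,"tz":75},{"twist":-13.7,"tz":75}]'
python3 -c "
from h import *
c=snap('wrist','w1');print(robot.sense()['eef_rot'],robot.sense()['wrist_force']);snap('side','b2')
cv2.imwrite('pics/v.png',np.hstack([cv2.imread('pics/w1.png')[:,:],cv2.imread('pics/b2.png')[100:292,130:386].repeat(2,0)[:, :]]))"
```

```text
[[ 9.33794151e-01 -3.57810338e-01 -4.95248774e-04]
 [-3.57810669e-01 -9.33792855e-01 -1.55849645e-03]
 [ 9.51863747e-05  1.63252016e-03 -9.99998663e-01]] [0.13265095 1.12200546 0.39839158]validation failed for argument at $[0]...
validation failed for argument at $[0]...
validation failed for argument at $[0]...
```

View pics/w1.png

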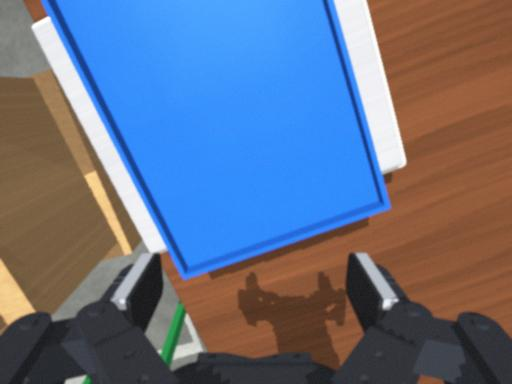

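View pics/b2.png

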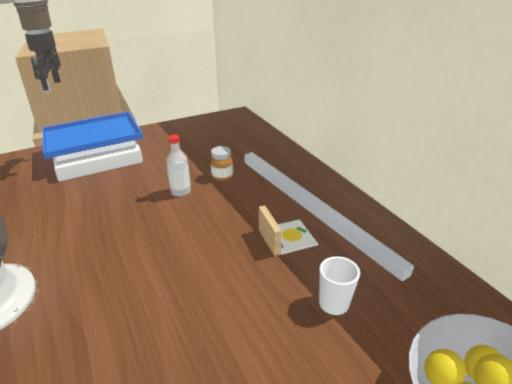

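The moves were refused because every row needs all four keys. The arm is still at its start, over the blue tray, and the scene is unchanged. I'll resend with complete rows.

```bash
python3 -m pendant '[{"tx":40,"ty":30,"tz":0,"twist":0},{"tx":80,"ty":61,"tz":0,"twist":0},{"tx":120,"ty":91,"tz":0,"twist":0},{"tx":160,"ty":122,"tz":0,"twist":0},{"tx":200,"ty":152,"tz":0,"twist":0},{"tx":240,"ty":183,"tz":0,"twist":0},{"tx":280,"ty":213,"tz":0,"twist":0},{"tx":320,"ty":244,"tz":0,"twist":0}]' 0.6
python3 -m pendant '[{"tx":40,"ty":30,"tz":0,"twist":0},{"tx":80,"ty":61,"tz":0,"twist":0},{"tx":120,"ty":91,"tz":0,"twist":0},{"tx":160,"ty":122,"tz":0,"twist":0},{"tx":200,"ty":152,"tz":0,"twist":0},{"tx":240,"ty":183,"tz":0,"twist":0},{"tx":280,"ty":213,"tz":0,"twist":0},{"tx":323,"ty":246,"tz":0,"twist":0}]' - | tail -c 400
python3 -m pendant '[{"tx":0,"ty":0,"tz":0,"twist":-7},{"tx":0,"ty":0,"tz":10,"twist":-13.7},{"tx":0,"ty":0,"tz":45,"twist":-13.7},{"tx":0,"ty":0,"tz":75,"twist":-13.7},{"tx":0,"ty":0,"tz":75,"twist":-13.7},{"tx":0,"ty":0,"tz":75,"twist":-13.7}]'
python3 -c "
from h import *
s=robot.sense();c=snap('wrist','w1');print(s['tcp_pos'],s['eef_rot'],s['width']);snap('side','b2')"
```

```text
t: 1.0
tcp_pos: [434.4, 241.5, 245.5]
eef_rot: [[0.934, -0.357, 0.0], [-0.357, -0.934, 0.0], [0.0, -0.0, -1.0]]
wrist_force: [1.4, -0.1, 0.3]
width: 51.4
finger_force: 0.0
t: 1.8
tcp_pos: [645.0, -98.7, 245.1]
eef_rot: [[0.934, -0.358, -0.0], [-0.358, -0.934, 0.0], [-0.0, 0.0, -1.0]]
wrist_force: [1.0, 0.7, -0.1]
width: 51.4
finger_force: 0.0
t: 2.4
tcp_pos: [644.6, -96.9, 170.5]
eef_rot: [[0.992, -0.126, -0.001], [-0.126, -0.992, -0.001], [-0.0, 0.001, -1.0]]
wrist_force: [1.2, 0.2, 1.2]
width: 51.2
finger_force: 0.0
[644.55373909 -96.93685779 170.5265494 ] [[ 9.92047746e-01 -1.25860785e-01 -5.75862971e-04]
 [-1.25861265e-01 -9.92047452e-01 -8.92031885e-04]
 [-4.59011560e-04  9.57417064e-04 -9.99999436e-01]] 51.21536744443285
```

View pics/w1.png

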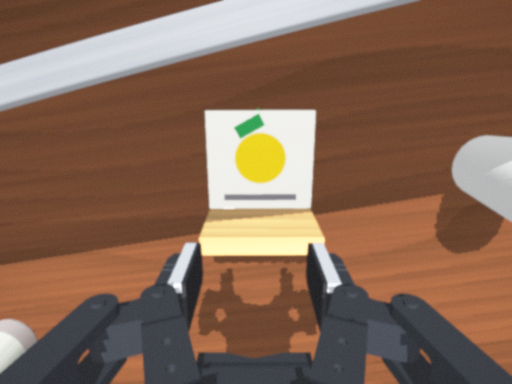

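Wrist view: the board top edge is at row 110 (cols 206–316) and the foot top's near edge at row 255 (cols 198–326). The ledge's near base line runs from (0,110) to (418,0), and the fingertip inner corners are at (201,244) and (308,244).

```bash
python3 - <<'E'
from h import *
c=pickle.load(open('pics/w1.pkl','rb'));print(c['fx'],np.array(c['tool_from_camera']).round(3).tolist())
print('board top',px('w1',[(206,110),(316,110)],4).round(1))
print('foot top near, far',px('w1',[(198,256),(326,256),(208,209+0),(313,209)],[70,70,4,4]).round(1))
L=px('w1',[(0,110),(418,0)],0);print('ledge',L.round(1), np.arctan2(*(L[0]-L[1])[:2]))
T=np.array(c['tool_from_camera']);d=c['fx']*51.2/107
p=np.array([(254-c['cx'])/c['fx']*d,(244-c['cy'])/c['fy']*d,d,1]);print('tip in tool',T@p)
g=cv2.cvtColor(c['frame'],cv2.COLOR_RGB2GRAY).astype(int)
for u in(20,120,220,300,380):print(u,g[:140:1,u].tolist()[max(0,int(110-u*.263)-12):int(110-u*.263)+8])
E
```

```text
319.2523278814758 [[-0.001, -0.952, -0.305, 78.431], [1.0, -0.001, -0.001, 0.604], [0.0, -0.305, 0.952, -128.621], [0.0, 0.0, 0.0, 1.0]]
board top [[ 712.4  -62.7    4. ]
 [ 700.  -160.7    4. ]]
foot top near, far [[ 603.1  -46.7   70. ]
 [ 590.  -149.1   70. ]
 [ 618.7  -48.5    4. ]
 [ 605.6 -151.3    4. ]]
ledge [[ 738.1  128.     0. ]
 [ 779.2 -253.3    0. ]] -0.10725302686499893
tip in tool [9.0435478  0.49561813 9.55618345 1.        ]
20 [211, 214, 215, 213, 212, 206, 194, 182, 163, 152, 150, 146, 137, 121, 100, 88, 86, 85, 85, 85]
120 [213, 211, 214, 209, 197, 181, 164, 155, 153, 150, 140, 116, 93, 79, 79, 83, 82, 83, 83, 85]
220 [219, 221, 215, 205, 186, 169, 158, 158, 156, 148, 130, 106, 91, 87, 86, 88, 86, 84, 81, 85]
300 [222, 221, 215, 209, 188, 170, 157, 154, 155, 151, 134, 112, 92, 85, 87, 85, 84, 89, 86, 90]
380 [213, 207, 196, 180, 161, 150, 148, 150, 143, 130, 108, 90, 85, 88, 86, 85, 88, 87]
```

```bash
python3 -m pendant '[{"tx":0,"ty":0,"tz":40,"twist":0},{"tx":0,"ty":0,"tz":75,"twist":0},{"tx":0,"ty":0,"tz":105,"twist":0},{"tx":0,"ty":0,"tz":105,"twist":0},{"tx":0,"ty":0,"tz":105,"twist":0}]'
python3 -m pendant '[{"tx":-8,"ty":0,"tz":0,"twist":0},{"tx":-16,"ty":0,"tz":0,"twist":0},{"tx":-20,"ty":0,"tz":0,"twist":0},{"tx":-24,"ty":0,"tz":0,"twist":0},{"tx":-28,"ty":0,"tz":0,"twist":0},{"tx":-32,"ty":0,"tz":0,"twist":0},{"tx":-36,"ty":0,"tz":0,"twist":0},{"tx":-36,"ty":0,"tz":0,"twist":0}]'
python3 -c "
from h import *
snap('side','b3');cv2.imwrite('pics/b3c.png',cv2.resize(cv2.imread('pics/b3.png')[130:290,190:350],None,fx=3,fy=3))"
```

```text
t: 3.0
tcp_pos: [645.7, -96.8, 67.2]
eef_rot: [[0.992, -0.125, 0.003], [-0.125, -0.992, -0.001], [0.003, 0.0, -1.0]]
wrist_force: [-0.0, 0.3, 1.2]
width: 51.6
finger_force: 0.0
t: 3.8
tcp_pos: [607.7, -92.1, 65.1]
eef_rot: [[0.992, -0.127, -0.001], [-0.127, -0.992, 0.0], [-0.001, 0.0, -1.0]]
wrist_force: [0.3, 0.6, -0.2]
width: 51.3
finger_force: 0.0
```

View pics/b3c.png

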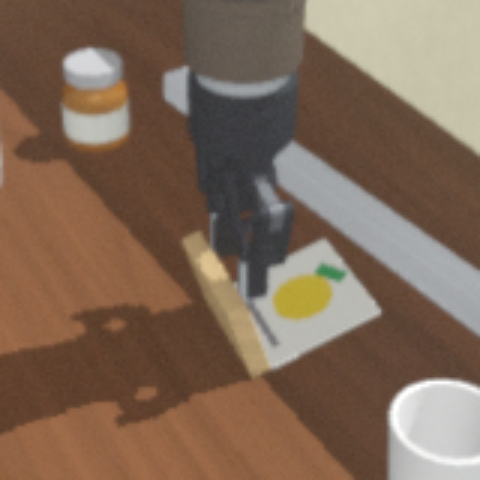

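Side view: the fingers are behind the foot, which is tilting back about its heel (tip contact near crop (255,290)). I'll keep pushing until it falls onto its foot.

```bash
python3 -m pendant '[{"tx":-4,"ty":0,"tz":0,"twist":0},{"tx":-8,"ty":0,"tz":0,"twist":0},{"tx":-12,"ty":0,"tz":0,"twist":0},{"tx":-16,"ty":0,"tz":0,"twist":0},{"tx":-20,"ty":0,"tz":0,"twist":0},{"tx":-24,"ty":0,"tz":0,"twist":0},{"tx":-28,"ty":0,"tz":0,"twist":0},{"tx":-32,"ty":0,"tz":0,"twist":0}]'
python3 -m pendant '[{"tx":0,"ty":0,"tz":0,"twist":0},{"tx":0,"ty":0,"tz":0,"twist":0},{"tx":0,"ty":0,"tz":0,"twist":0}]'
python3 -c "
from h import *
snap('side','b4');cv2.imwrite('pics/b4c.png',cv2.resize(cv2.imread('pics/b4.png')[130:290,190:350],None,fx=3,fy=3))"
```

```text
t: 4.65
tcp_pos: [576.8, -88.1, 65.5]
eef_rot: [[0.992, -0.126, 0.001], [-0.126, -0.992, -0.0], [0.001, -0.0, -1.0]]
wrist_force: [0.5, -0.3, 0.8]
width: 50.9
finger_force: 0.0
t: 4.95
tcp_pos: [577.2, -88.1, 65.4]
eef_rot: [[0.992, -0.126, 0.001], [-0.126, -0.992, -0.0], [0.001, -0.0, -1.0]]
wrist_force: [-0.4, -0.7, 0.1]
width: 51.0
finger_force: 0.0
```

View pics/b4c.png

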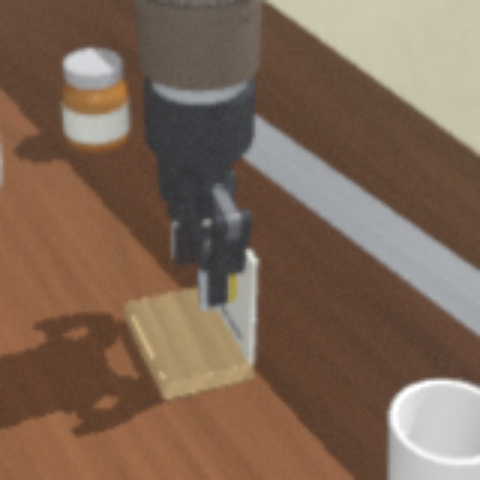

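The sign now stands on its foot, with the board upright in front of the fingers. I'll back off behind the toe, rise a little, and look.

```bash
python3 -m pendant '[{"tx":-20,"ty":0,"tz":0,"twist":0},{"tx":-45,"ty":0,"tz":0,"twist":0},{"tx":-75,"ty":0,"tz":0,"twist":0},{"tx":-105,"ty":0,"tz":-20,"twist":0},{"tx":-105,"ty":0,"tz":-60,"twist":0},{"tx":-105,"ty":0,"tz":-85,"twist":0},{"tx":-105,"ty":0,"tz":-85,"twist":0},{"tx":-105,"ty":0,"tz":-85,"twist":0}]'
python3 -c "
from h import *
snap('wrist','w2')"
```

```text
t: 5.8
tcp_pos: [472.9, -74.8, 150.8]
eef_rot: [[0.992, -0.127, 0.002], [-0.127, -0.992, 0.001], [0.001, -0.001, -1.0]]
wrist_force: [-0.7, -0.6, -0.7]
width: 51.5
finger_force: 0.0
```

View pics/w2.png

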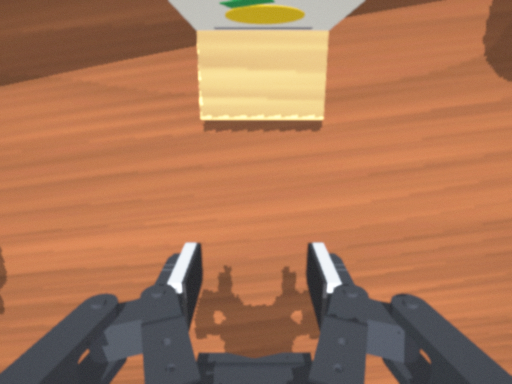

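Wrist view: the foot's toe edge is at row ~115 (cols 201–323) and the inner board base at row 30 (cols 197–328). The sign is square to the tool.

```bash
python3 - <<'E'
from h import *
p=px('w2',[(201,115),(323,115),(197,30),(328,30)],16);print(p.round(1))
d=p[2:].mean(0)-p[:2].mean(0);print(np.linalg.norm(d),np.arctan2(d[1],d[0]))
e=p[0]-p[1];print(np.linalg.norm(e),np.arctan2(-e[0],e[1]))
toe=p[:2].mean(0); yaw=np.arctan2(-e[0],e[1])
heel=p[2:].mean(0)[:2]+4*np.array([np.cos(yaw),np.sin(yaw)])
print('heel',heel)
R=np.array(robot.sense()['eef_rot']);print('toe rel tool',R.T@(toe-robot.sense()['tcp_pos']))
# ledge face x = at y=-98: 762.5 yaw .11
n=np.array([np.cos(.11),np.sin(.11)]);print('gap',n@(np.array([762.5,-98])-heel))
E
```

```text
[[ 538.8  -40.5   16. ]
 [ 526.3 -138.    16. ]
 [ 600.7  -48.3   16. ]
 [ 588.3 -145.9   16. ]]
62.474313973114555 -0.12667432558222372
98.24995072158272 -0.12713676499282134
heel [598.47523353 -97.63555784]
toe rel tool [ 61.70698104   6.65111365 133.81525552]
gap 162.99340900589607
```

```bash
python3 -m pendant '[{"tx":0,"ty":6.6,"tz":45,"twist":0},{"tx":0,"ty":6.6,"tz":90,"twist":0},{"tx":0,"ty":6.6,"tz":120,"twist":0},{"tx":0,"ty":6.6,"tz":134,"twist":0},{"tx":15,"ty":6.6,"tz":134,"twist":0},{"tx":30,"ty":6.6,"tz":134,"twist":0},{"tx":38,"ty":6.6,"tz":134,"twist":0},{"tx":44,"ty":6.6,"tz":134,"twist":0}]'
python3 -m pendant '[{"tx":6,"ty":0,"tz":0,"twist":-0.6},{"tx":12,"ty":-0.1,"tz":0,"twist":-1.2},{"tx":18,"ty":-0.3,"tz":0,"twist":-1.7},{"tx":24,"ty":-0.5,"tz":0,"twist":-2.3},{"tx":30,"ty":-0.8,"tz":0,"twist":-2.9},{"tx":36,"ty":-1.1,"tz":0,"twist":-3.4},{"tx":42,"ty":-1.5,"tz":0,"twist":-4},{"tx":48,"ty":-1.9,"tz":0,"twist":-4.6}]'
python3 -m pendant '[{"tx":6,"ty":0,"tz":0,"twist":-0.6},{"tx":12,"ty":-0.1,"tz":0,"twist":-1.2},{"tx":18,"ty":-0.3,"tz":0,"twist":-1.7},{"tx":24,"ty":-0.5,"tz":0,"twist":-2.3},{"tx":30,"ty":-0.8,"tz":0,"twist":-2.9},{"tx":36,"ty":-1.1,"tz":0,"twist":-3.4},{"tx":42,"ty":-1.5,"tz":0,"twist":-4},{"tx":48,"ty":-1.9,"tz":0,"twist":-4.6}]'
python3 - <<'E'
from h import *
snap('side','b5');snap('scene','a5')
a=cv2.imread('pics/a5.png')[170:310,170:330];b=cv2.imread('pics/b5.png')[150:290,210:370]
cv2.imwrite('pics/ab5.png',np.hstack([cv2.resize(i,(400,350),interpolation=cv2.INTER_CUBIC) for i in(a,b)]))
E
```

```text
t: 6.65
tcp_pos: [515.2, -87.1, 15.2]
eef_rot: [[0.992, -0.127, -0.002], [-0.127, -0.992, -0.0], [-0.002, 0.0, -1.0]]
wrist_force: [0.6, 0.5, 0.6]
width: 51.1
finger_force: 0.0
t: 7.45
tcp_pos: [563.8, -91.2, 16.3]
eef_rot: [[0.999, -0.046, -0.0], [-0.046, -0.999, -0.0], [-0.0, 0.0, -1.0]]
wrist_force: [-1.5, 0.1, -0.8]
width: 51.2
finger_force: 0.7
t: 8.25
tcp_pos: [611.9, -91.5, 16.4]
eef_rot: [[0.999, 0.035, -0.0], [0.035, -0.999, -0.0], [-0.0, 0.0, -1.0]]
wrist_force: [-2.4, -0.8, 1.2]
width: 50.9
finger_force: 1.0
```

View pics/ab5.png

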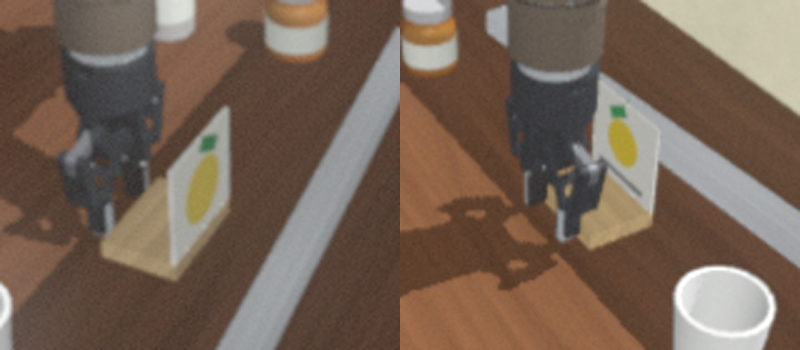

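Views: the sign stands upright with both fingers on the toe edge, turning towards the ledge, and the cup and jar are clear. I'll refine the ledge line numerically from the first wrist image.

```bash
python3 - <<'E'
from h import *
for r,z in(((105,77,50.5,29.7,9.5),0),((99,71,44.2,23.3,3),30)):
    P=px('w1',list(zip((20,120,220,300,380),r)),z);k=np.polyfit(P[:,1],P[:,0],1);print(z,-np.arctan(k[0]),np.polyval(k,-95),(np.polyval(k,P[:,1])-P[:,0]).round(1))
# same from scene/side images: top near edge, by gradient search along rows
for f,z in(('a',30),('b',30),('b',0)):
    g=cv2.cvtColor(cv2.imread(f'pics/{f}.png'),cv2.COLOR_BGR2GRAY).astype(float);Q=[]
    for y in np.arange(-260,260,20):
        xs=np.arange(-25,25.1,.5)+767-.115*(y+95)
        uv=proj(f,np.c_[xs,0*xs+y,0*xs+z]).astype(np.float32)
        v=cv2.remap(cv2.GaussianBlur(g,(3,3),0).astype(np.float32),uv[None,:,0].copy(),uv[None,:,1].copy(),1)[0]
        Q.append((y,xs[np.argmax(np.gradient(v))]))
    Q=np.array(Q);k=np.polyfit(*Q.T,1);m=abs(np.polyval(k,Q[:,0])-Q[:,1])<6;k=np.polyfit(*Q[m].T,1)
    print(f,z,m.sum(),-np.arctan(k[0]),np.polyval(k,-95))
s=robot.sense();R=np.array(s['eef_rot']);print(s['tcp_pos'],np.arctan2(R[1,0],R[0,0]))
E
```

```text
0 0.10806509525775497 761.6956382861512 [-0.  -0.1  0.2  0.1 -0.1]
30 0.10821053885062304 762.0201477741036 [-0.1  0.   0.1  0.  -0.1]
a 30 26 0.11026883670403739 761.0783333333333
b 30 22 0.11119388466160277 741.9227131564091
b 0 26 0.11007463193524643 764.1577777777775
[613.06826473 -91.38338609  16.48784458] 0.03465000108806633
```

```bash
python3 -m pendant '[{"tx":6,"ty":0,"tz":0,"twist":-0.6},{"tx":12,"ty":-0.1,"tz":0,"twist":-1.2},{"tx":18,"ty":-0.3,"tz":0,"twist":-1.8},{"tx":24,"ty":-0.5,"tz":0,"twist":-2.4},{"tx":30,"ty":-0.8,"tz":0,"twist":-3.1},{"tx":36,"ty":-1.1,"tz":0,"twist":-3.7},{"tx":42,"ty":-1.5,"tz":0,"twist":-4.3},{"tx":48,"ty":-2,"tz":0,"twist":-4.3}]'
python3 -m pendant '[{"tx":3,"ty":0,"tz":0,"twist":0},{"tx":6,"ty":0,"tz":0,"twist":0},{"tx":9,"ty":0,"tz":0,"twist":0},{"tx":11,"ty":0,"tz":0,"twist":0},{"tx":13,"ty":0,"tz":0,"twist":0},{"tx":15,"ty":0,"tz":0,"twist":0},{"tx":15,"ty":0,"tz":0,"twist":0}]'
python3 -m pendant '[{"tx":1,"ty":0,"tz":0,"twist":0},{"tx":2,"ty":0,"tz":0,"twist":0},{"tx":3,"ty":0,"tz":0,"twist":0},{"tx":3,"ty":0,"tz":0,"twist":0}]'
```

```text
t: 9.15
tcp_pos: [659.8, -87.8, 16.3]
eef_rot: [[0.994, 0.109, -0.0], [0.109, -0.994, -0.0], [-0.0, -0.0, -1.0]]
wrist_force: [-3.1, -0.3, 0.5]
width: 51.2
finger_force: 1.2
t: 9.85
tcp_pos: [674.8, -86.2, 16.3]
eef_rot: [[0.994, 0.109, 0.001], [0.109, -0.994, 0.0], [0.001, 0.0, -1.0]]
wrist_force: [-1.7, 0.2, 0.6]
width: 51.3
finger_force: 0.6
t: 10.25
tcp_pos: [677.4, -85.9, 16.3]
eef_rot: [[0.994, 0.109, 0.0], [0.109, -0.994, 0.0], [0.0, 0.0, -1.0]]
wrist_force: [-2.6, -0.4, 1.3]
width: 51.5
finger_force: 1.0
```

```bash
for i in 1; do python3 -m pendant '[{"tx":1,"ty":0,"tz":0,"twist":0},{"tx":2,"ty":0,"tz":0,"twist":0},{"tx":2,"ty":0,"tz":0,"twist":0}]' - | grep -E "pos|force"; done
python3 -m pendant '[{"tx":1,"ty":0,"tz":0,"twist":0},{"tx":1,"ty":0,"tz":0,"twist":0}]' | grep -E "pos|force"
python3 -m pendant '[{"tx":1,"ty":0,"tz":0,"twist":0},{"tx":1,"ty":0,"tz":0,"twist":0}]' | grep -E "pos|force"
python3 -m pendant '[{"tx":1,"ty":0,"tz":0,"twist":0},{"tx":1,"ty":0,"tz":0,"twist":0}]' | grep -E "pos|force"
```

```text
tcp_pos: [679.1, -85.7, 16.3]
wrist_force: [-2.3, -0.1, 1.5]
finger_force: 1.4
tcp_pos: [679.1, -85.7, 16.3]
wrist_force: [-5.2, -0.8, 3.9]
finger_force: 2.6
tcp_pos: [679.2, -85.7, 16.2]
wrist_force: [-7.0, -0.5, 4.5]
finger_force: 3.5
tcp_pos: [679.2, -85.7, 16.2]
wrist_force: [-9.2, -0.0, 6.3]
finger_force: 4.5
```

The force is climbing while the TCP is stalled at 679 mm, so the sign is firmly against the ledge. I'll back straight off, rise, and check.

```bash
python3 -m pendant '[{"tx":-2,"ty":0,"tz":0,"twist":0},{"tx":-6,"ty":0,"tz":0,"twist":0},{"tx":-20,"ty":0,"tz":0,"twist":0},{"tx":-50,"ty":0,"tz":0,"twist":0},{"tx":-85,"ty":0,"tz":-30,"twist":0},{"tx":-110,"ty":0,"tz":-70,"twist":0},{"tx":-110,"ty":0,"tz":-110,"twist":0},{"tx":-110,"ty":0,"tz":-135,"twist":0}]'
python3 -m pendant '[{"tx":0,"ty":0,"tz":0,"twist":0},{"tx":0,"ty":0,"tz":0,"twist":0}]' | grep -E "pos|force"
python3 - <<'E'
from h import *
snap('side','b6');snap('scene','a6');snap('wrist','w6')
# where upright flush sign should be
y=.109;n=np.array([np.cos(y),np.sin(y)]);s=np.array([-np.sin(y),np.cos(y)])
# measured wood foot mask (pale yellow) & board mask from scene/side, fit pose by silhouette overlap
F=[(n*a+s*b).tolist()+[z] for a in(-70,0) for b in(-50,50) for z in(0,16)]
B=[(n*a+s*b).tolist()+[z] for a in(-4,0) for b in(-50,50) for z in(0,110)]
def obj(p,f,mask):
    c,si=np.cos(p[2]),np.sin(p[2]);Rz=np.array([[c,-si,0],[si,c,0],[0,0,1]]);m=np.zeros(mask.shape,np.uint8)
    for Q in(F,B):
        uv=proj(f,np.array(Q)@Rz.T+[p[0],p[1],0]);cv2.fillConvexPoly(m,cv2.convexHull((uv*16).round().astype(np.int32)),1,shift=4)
    return 1-(m&mask).sum()/((m|mask).sum())
from scipy.optimize import minimize
M={}
for f in('a','b'):
    im=cv2.imread(f'pics/{f}6.png').astype(int);im0=cv2.imread(f'pics/{f}.png').astype(int)
    g=np.zeros(im.shape[:2],np.uint8);c=proj(f+'6',[[755,-85,50]])[0].astype(int)
    hsv=cv2.cvtColor(im.astype(np.uint8),cv2.COLOR_BGR2HSV)
    pale=((hsv[...,2]>115)&((abs(im-im0).sum(2)>45)))
    g[c[1]-60:c[1]+60,c[0]-50:c[0]+50]=pale[c[1]-60:c[1]+60,c[0]-50:c[0]+50]
    g=cv2.morphologyEx(g,cv2.MORPH_CLOSE,np.ones((5,5)));M[f]=g
t=lambda p:sum(obj(p,f+'6',M[f]) for f in M)
r=min((minimize(t,[x0,-81,a],method='Nelder-Mead',options=dict(initial_simplex=[[x0,-81,a],[x0+6,-81,a],[x0,-75,a],[x0,-81,a+.08]])) for x0 in(753,760,765) for a in(-.05,.03)),key=lambda r:r.fun)
print(r.x,r.fun,[obj(r.x,f+'6',M[f]) for f in M])
print('gap',n@(np.array([762,-95])-r.x[:2]),'yaw err',r.x[2])
# wrist: dark/bright check at bystanders
for f in('a','b'):
    d=abs(cv2.imread(f'pics/{f}6.png').astype(int)-cv2.imread(f'pics/{f}.png')).sum(2)
    for nm,X in(('jar',(628,249,45)),('sauce',(487,222,60)),('cup',(632,-322,45))):
        u,v=proj(f,[X])[0].astype(int);print(f,nm,d[v-20:v+20,u-14:u+14].mean().round(1))
E
```

```text
t: 11.95
tcp_pos: [574.7, -97.3, 155.4]
eef_rot: [[0.994, 0.11, 0.009], [0.11, -0.994, -0.0], [0.008, 0.001, -1.0]]
wrist_force: [0.8, 0.0, -0.0]
width: 51.3
finger_force: 0.0
tcp_pos: [573.7, -97.0, 152.1]
wrist_force: [-0.8, 0.2, -0.7]
finger_force: 0.0
[ 7.59256125e+02 -7.70840518e+01  2.72865214e-03] 0.3152098794810396 [np.float64(0.1372756071805702), np.float64(0.17793427230046943)]
gap 0.7786177778952559 yaw err 0.0027286521388391024
a jar 6.7
a sauce 7.0
a cup 5.9
b jar 5.3
b sauce 3.7
b cup 2.6
```

The fit puts the sign upright, 0.8 mm from the ledge and square to within 0.003 rad. The bystanders are unchanged and the robot is clear.

```bash
python3 -c "
from station import workorder
print(workorder.finish_job())"
```

```text
the job is handed in; nothing more can be done
None
```

The job is handed in, with no verdict returned: by my last camera measurement the sign stands upright against the ledge (gap about 1 mm, square within about 0.003 rad), the arm is clear, and the jar, bottle and cup have not moved.

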